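Put the highlighter in the pen tray and slide the calculator into its dock

TASK

The highlighter has been left in the calculator's dock. Pick it out and lay it (do not drop it) flat and face up in the long pen tray, down between the tray's walls; then slide the desk calculator along the desk, without lifting it, through the open end of the dock until its leading end is right up against the dock's back wall. Leave everything else on the desk where it is.

Things in the scene. Friction and masses are not known exactly. Their poses are not given: they have to be found in the camera images.
- highlighter: Flat highlighter pen, a rounded bar 120 long (x) x 22 wide (y) x 15 high (z) mm, 25 to 50 g; white body, black cap with a steel clip on the top face at the +x end. Origin: centre of its underside. It starts on the bare desk inside the dock, face up.
- pen_tray: Black pen tray, fixed: the longer of two low trays. Inside 136 (x) x 32 (y) mm, floor 3 mm thick, walls 4 mm thick rising to 11 mm above the desk. Both long walls have a gap 64 mm wide in the middle for the fingers. Origin: centre of its underside, on the desk. A highlighter lying in it has its origin 3 mm above the desk; its cap may point either way.
- short_tray: Black plastic short tray, fixed, of the same make: inside 80 (x) x 32 (y) mm, walls to 11 mm; holds the eraser. Too short for the highlighter. Origin: centre of its underside. The two trays may swap places.
- calculator: Grey desk calculator, a flat box 150 long (x) x 105 wide (y) x 20 high (z) mm, 0.15 to 0.3 kg, white and black keys standing 3 mm higher on top (look only), display at the +x end. Origin: centre of its underside. It lies flat on the desk, keys up, too wide to grasp, its +x end roughly towards the dock.
- dock: Black plastic dock, fixed: walls 22 mm high, 8 mm thick on the bare desk, no floor. Origin: middle of the bay, on the desk. Inner faces: back wall at x = +73 mm, side walls at y = +-59.5 mm (x -53 to +73), flaring out 12 mm each from x = -53 to the open mouth at x = -75 mm. With the calculator against the back wall its origin is at x = -2 mm, its trailing end at x = -77 mm.
- eraser: White eraser in a card sleeve, 46 x 20 x 12 mm, lying in the short tray. Origin: centre of its underside. Bystander.
- stapler: Black and steel stapler, 122 x 34 x 50 mm, standing on the desk near the robot. Origin: centre of its underside. Bystander.
- clip_dish: Clear round dish of paper clips, 60 mm across, 22 mm high, beyond the dock. Origin: centre of its underside. Bystander.
- tape_roll: Roll of paper tape lying flat, 68 mm across, 19 mm high, beyond the dock. Origin: centre of its underside. Bystander.
- note_pad: Pad of paper notes, 76 x 76 x 14 mm, on the desk near the robot. Origin: centre of its underside. Bystander.
Things that resemble listed ones, but are neither listed nor needed, are in the scene too. There is more than one size of the calculator; the one meant has the size given above. Of the things shaped like the highlighter, the white one is meant.

How it is judged:
By the outcome, as a careful person would: the job done as asked, in the order asked, and still so for the second after the job is handed in, with the robot touching nothing.
It also fails if it takes over 64 s, if anything falls off the work surface, if the arm or the gripper's body presses on something with over 40 N, if the wrist force passes 120 N, or if a joint passes its speed limit or range.

ROBOT

A 7-joint arm with a two-finger parallel gripper is mounted at the origin on the work surface. World frame = base frame: x ahead of the robot, y to its left, z up, the work surface at z = 0. Lengths are in m, angles in rad, forces in N, time in s.
With the tool pointing down it reaches from about 0.425 to 0.875 m from the base axis. Payload 9.9 kg.
Tool frame: the origin (TCP) lies midway between the tips of the shut fingers; the grasp point (between the pads) lies 19 mm behind it (grasp_offset is the z of the grasp point in the tool frame, in m); z points along the fingers, y is the line along which they close (so a half turn about z gives the same grasp; the last joint's range is limited). The gripper opens to 85 mm and grips with 20 to 120 N. Pads are 22 mm wide; open, the fingers measure 114 mm over their backs; the gripper's body (76 mm by 85 mm) begins 54 mm behind the grasp point. The pads swing forward as they close: fully open they stand 13 mm farther back than shut.
Start: joints at [1.061, 0.576, 0.025, 1.437, -0.015, 1.129, -0.057], TCP at [0.279, -0.615, 0.211] pointing down, gripper open.
Joint ranges: [-2.76, 2.76], [-0.34, 2.15], [-1.52, 1.57], [0.19, 2.46], [-1.09, 4.23], [0.17, 1.99], [-2.82, 2.82]. Speed limits (rad/s): [2.22, 2.22, 3.01, 3.01, 3.14, 3.14, 3.14].

INTERFACE

Orientations are given as a unit quaternion [w, x, y, z].
In Python, from plant import * gives the robot as it stands.
- The arm moves only by the shell command python3 -m pendant 'ROWS' [OPENING]. ROWS is JSON, a list of rows, each an object of numbers: "tx", "ty", "tz": the shift along the world's x, y, z in mm; "wx", "wy", "wz": the turn, a rotation vector about the world's x, y, z in rad. In form: [{"tx": .., "ty": .., "tz": .., "wx": .., "wy": .., "wz": ..}, ...]. A call has exactly 5 rows; each row shifts and turns the commanded pose from where the row before left it; what a row does not reach is not made up. A row lasts 1/12 s, in which the tool goes at most 41.7 mm and 7.16 degrees, less where a joint would pass 70% of its speed; a pose out of reach is approached as far as the arm can. A call is refused whole if a number of a shift passes 41.7 or a number of a turn 0.125, either way. A call with a gripper value outside its range is refused whole. OPENING is the opening, from 0 (shut) to 1 (fully open), set as the call begins (- or left out, the last holds). The fingers move at their own pace and stop on an object; the grip force is fixed at half the most. Time passes only in rows, so rows that do not move let the fingers close, or fill a call up. It gives the time, the measured TCP pose, the force, the opening and the grip force at its end, in the units of the state.
- observe(): the state, without advancing time (a new reading comes with each control period).
- get_image(name): name is "scene" or "top"; returns a dict with "image" (384x512x3 uint8, blue, green, red), "K" (3x3 intrinsics, pixels), "dist" ([k1, k2, p1, p2, k3] as OpenCV has them; the pictures are not rectified), "world_from_camera" (4x4, takes a point from camera to world coordinates). Camera axes: x right, y down, z forward; pixel columns grow to the right and rows downward; lengths in m; the calibration is good to about 2 mm. A picture is of the moment at which its call begins. There is no depth.
- finish_job(): hands the job in; it is judged then, once.
The state is a dict: "time": time; "joint_positions": joint angles; "joint_velocities": joint speeds; "tau": joint torques, N m; "tool_pos": TCP position; "ee_rot": TCP orientation; "wrist_force": force on the tool from outside, world axes, zero at the start; "moment": the same for the moment, N m; "width": finger opening in m; "grasp_force": force on a finger pad.
Only numpy, scipy, OpenCV 4.12 (cv2) and the standard library are available. Lean on these libraries where they do the work, as an engineer would, in place of code of your own. Each camera call takes 0.05 s, during which the arm holds its last target. There are 200 camera calls.

## Working session

There is one attempt and no reset: what is moved stays moved. The work goes in short steps, Python scripts to look and compute and a shell command to move; the robot and the scene stay as the last step left them, time stands still between calls to the robot, and variables do not carry over. Pictures are saved under pics/ and viewed, at most 10 in all, crops included, and the job is handed in when it is done.

```bash
mkdir -p pics; ls
python3 - <<'E'
from plant import *
import cv2, numpy as np
s=observe(); print(s['time'],s['tool_pos'],s['ee_rot'],s['width'])
for n in('scene','top'):
    d=get_image(n); cv2.imwrite(f'pics/{n}0.png',d['image']); np.savez(f'pics/{n}0.npz',**d)
    print(n,d['K'].tolist(),d['dist'],np.round(d['world_from_camera'],3).tolist())
E
```

```text
pics
0.0 [ 0.27861049 -0.61426225  0.21023027] [-8.20489214e-04  9.77417707e-01  2.11314711e-01 -2.12669543e-04] 0.0851831315371197
scene [[397.1036840529746, 0.0, 255.08961692998705], [0.0, 397.1036840529746, 192.69581814788899], [0.0, 0.0, 1.0]] [-0.02085392  0.          0.          0.          0.        ] [[0.765, 0.378, -0.521, 1.088], [0.644, -0.427, 0.635, -0.779], [0.018, -0.821, -0.57, 0.642], [0.0, 0.0, 0.0, 1.0]]
top [[410.13322932593184, 0.0, 255.2914615570206], [0.0, 410.13322932593184, 193.07463812949305], [0.0, 0.0, 1.0]] [-0.02985387  0.          0.          0.          0.        ] [[-0.008, -0.985, 0.169, 0.371], [-1.0, 0.01, 0.007, -0.117], [-0.009, -0.169, -0.986, 1.033], [0.0, 0.0, 0.0, 1.0]]
```

View pics/scene0.png

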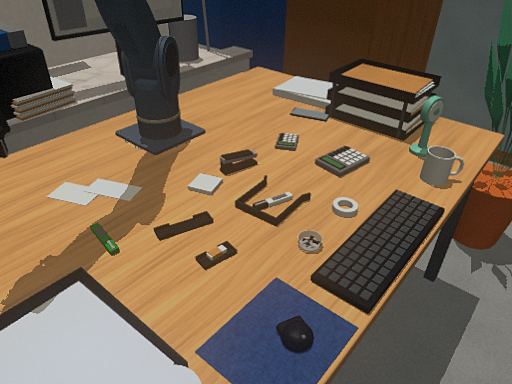

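View pics/top0.png

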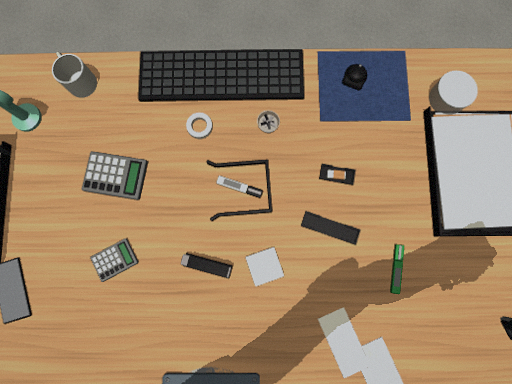

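The top view shows the dock around (240,187) with its mouth to the left (+y). The highlighter is at (240,187), the long tray at (330,228), the short tray at (337,174), the big calculator at (115,175) and the small decoy calculator at (114,260). In the scene view the highlighter is at (273,201), the long tray at (184,225) and the calculator at (342,160).

```bash
cat > h.py <<'E'
import numpy as np, cv2
def load(n): return dict(np.load(f'pics/{n}.npz'))
def ray(d,p):
    p=np.array(p,float).reshape(-1,1,2)
    u=cv2.undistortPoints(p,d['K'],d['dist']).reshape(-1,2)
    T=d['world_from_camera']; v=np.c_[u,np.ones(len(u))]@T[:3,:3].T
    return T[:3,3],v
def plane(d,p,z):
    o,v=ray(d,p); return o+v*((z-o[2])/v[:,2])[:,None]
def tri(d1,p1,d2,p2):
    o,a=ray(d1,p1);q,b=ray(d2,p2);out=[]
    for x,y in zip(a,b):
        s=np.linalg.lstsq(np.c_[x,-y],q-o,rcond=None)[0]
        P,Q=o+x*s[0],q+y*s[1]; out.append(np.r_[(P+Q)/2,np.linalg.norm(P-Q)])
    return np.array(out)
def proj(d,P):
    T=np.linalg.inv(d['world_from_camera'])
    return cv2.projectPoints(np.array(P,float),cv2.Rodrigues(T[:3,:3])[0],T[:3,3],d['K'],d['dist'])[0].reshape(-1,2)
E
python3 - <<'E'
import cv2
t=cv2.imread('pics/top0.png');s=cv2.imread('pics/scene0.png')
def crop(im,x0,y0,x1,y1,k):return cv2.resize(im[y0:y1,x0:x1],None,fx=k,fy=k,interpolation=cv2.INTER_CUBIC)
cv2.imwrite('pics/tc.png',crop(t,70,130,370,250,2.6667)); cv2.imwrite('pics/sc.png',crop(s,145,130,385,270,3.3333))
E
```

```text
(no output)
```

View pics/tc.png

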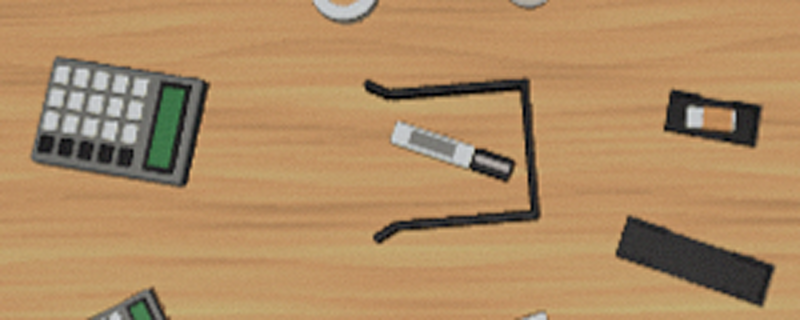

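View pics/sc.png

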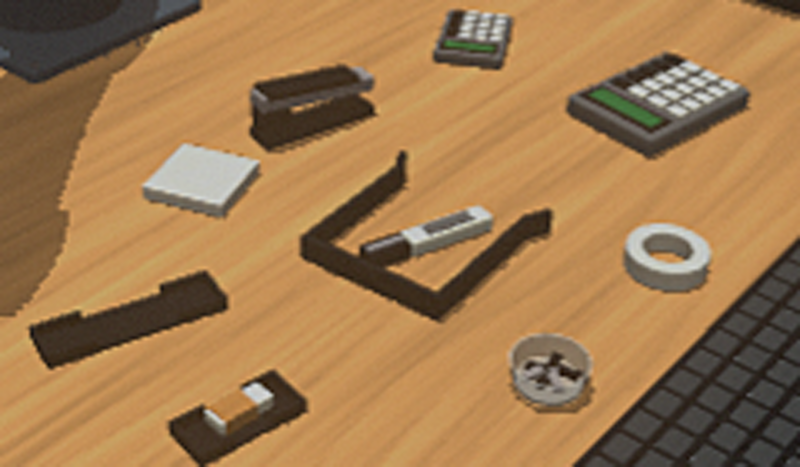

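The crops give these pixel positions.
- **Highlighter (top crop):** white end at (395,133), cap end at (513,170).
- **Dock (top crop):** back corners at (527,82) and (538,216).
- **Long tray (top crop):** centre about (695,262). The scene crop shows the gaps in its long walls.
- **Calculator (top crop):** display end points at the dock.

Next step is mask and contour measurement.

Run:
```python
from h import *
t=load('top0');s=load('scene0')
def px(L,k,x0,y0): return (np.array(L)+.5)/k-.5+[x0,y0]
T=lambda L:px(L,2.66667,70,130); S=lambda L:px(L,3.33333,145,130)
def nonwood(im,box):
    x0,y0,x1,y1=box; h=cv2.cvtColor(im,cv2.COLOR_BGR2HSV)
    m=((h[...,1]<90)|(h[...,2]<75)).astype(np.uint8); o=np.zeros_like(m); o[y0:y1,x0:x1]=m[y0:y1,x0:x1]
    c,_=cv2.findContours(o,cv2.RETR_EXTERNAL,cv2.CHAIN_APPROX_NONE); return max(c,key=cv2.contourArea)
def rect(n,box,z):
    c=nonwood(t['image'],box).reshape(-1,2); w=plane(t,c,z)[:,:2]*1000
    r=cv2.minAreaRect(w.astype(np.float32)); print(n,'z',z,np.round(r[0],1),np.round(r[1],1),'ang',round(r[2],2))
rect('hl',(214,172,268,200),.015)
rect('tray',(295,208,365,248),.011)
rect('short',(315,160,360,188),.011)
rect('calc',(78,148,152,204),.020)
rect('dock',(200,155,276,224),.022)
# triangulated heights: (top crop, scene crop)
q={'hl white end corners':([[400,121],[391,144]],[[489,209],[492,222]]),
'dock back outer corners':([[527,80],[538,216]],[[440,305],[303,238]]),
'calc -> corners':([[207,80],[184,186],[57,58]],[[650,143],[568,103],[748,96]]),
'tray ends':([[629,217],[617,254],[773,265],[763,305]],[[222,290],[205,271],[45,350],[32,326]])}
for n,(a,b) in q.items(): print(n,(tri(t,T(a),s,S(b))*1000).round(1).tolist())
w=lambda L,z:(plane(t,T(L),z)[:,:2]*1000).round(1).tolist()
print('dock inner',w([[388,98],[520,88],[531,211],[395,223]],.022),'wallcentres tips',w([[369,86],[378,238]],.022))
print('hl ends',w([[395,133],[513,170]],.015))
```

```text
hl z 0.015 [563.8 -67.9] [118.9  23.2] ang 71.32
tray z 0.011 [ 457.8 -294.7] [143.4  39.2] ang 70.33
short z 0.011 [ 594.1 -317.1] [87.  39.8] ang 78.81
calc z 0.02 [595.2 248.5] [153.  104.8] ang 80.43
dock z 0.022 [559.  -68.5] [153.6 153.6] ang 3.65
hl white end corners [[592.5, -19.1, 20.5, 2.1], [580.3, -4.0, -7.5, 13.5]]
dock back outer corners [[633.5, -139.6, 13.4, 3.5], [501.3, -148.1, 17.3, 3.1]]
calc -> corners [[636.4, 167.9, 15.9, 3.4], [535.1, 188.6, 9.2, 5.0], [660.7, 316.6, 10.9, 1.2]]
tray ends [[498.8, -234.6, 14.2, 0.2], [465.4, -222.2, 8.4, 2.0], [452.5, -367.5, 13.7, 0.1], [417.4, -355.4, 9.3, 5.0]]
dock inner [[613.8, -8.4], [622.2, -133.8], [504.4, -142.6], [494.3, -15.9]] wallcentres tips [[625.7, 9.8], [480.5, -0.2]]
hl ends [[581.3, -14.6], [544.5, -126.3]]
```

```bash
R='' # rows typed in full below
python3 -m pendant '[{"tx":18,"ty":35,"tz":-5,"wz":0.055},{"tx":18,"ty":35,"tz":-5,"wz":0.055},{"tx":18,"ty":35,"tz":-5,"wz":0.055},{"tx":18,"ty":35,"tz":-5,"wz":0.055},{"tx":18,"ty":35,"tz":-5,"wz":0.055}]' 0.55
python3 -m pendant '[{"tx":18,"ty":35,"tz":-5,"wz":0.055},{"tx":18,"ty":35,"tz":-5,"wz":0.055},{"tx":18,"ty":35,"tz":-5,"wz":0.055},{"tx":18,"ty":35,"tz":-5,"wz":0.055},{"tx":18,"ty":35,"tz":-5,"wz":0.055}]'
python3 -m pendant '[{"tx":18,"ty":35,"tz":-5,"wz":0.055},{"tx":18,"ty":35,"tz":-5,"wz":0.055},{"tx":18,"ty":35,"tz":-5,"wz":0.055},{"tx":18,"ty":35,"tz":-5,"wz":0.055},{"tx":15,"ty":21,"tz":0,"wz":0.055}]'
python3 -m pendant '[{"tx":0},{"tx":0},{"tx":0},{"tx":0},{"tx":0}]'
```

```text
invalid input
invalid input
invalid input
invalid input
```

```bash
python3 -m pendant '[{"tx":18,"ty":35,"tz":-5,"wx":0,"wy":0,"wz":0.055},{"tx":18,"ty":35,"tz":-5,"wx":0,"wy":0,"wz":0.055},{"tx":18,"ty":35,"tz":-5,"wx":0,"wy":0,"wz":0.055},{"tx":18,"ty":35,"tz":-5,"wx":0,"wy":0,"wz":0.055},{"tx":18,"ty":35,"tz":-5,"wx":0,"wy":0,"wz":0.055}]' 0.55
python3 -m pendant '[{"tx":18,"ty":35,"tz":-5,"wx":0,"wy":0,"wz":0.055},{"tx":18,"ty":35,"tz":-5,"wx":0,"wy":0,"wz":0.055},{"tx":18,"ty":35,"tz":-5,"wx":0,"wy":0,"wz":0.055},{"tx":18,"ty":35,"tz":-5,"wx":0,"wy":0,"wz":0.055},{"tx":18,"ty":35,"tz":-5,"wx":0,"wy":0,"wz":0.055}]'
python3 -m pendant '[{"tx":18,"ty":35,"tz":-5,"wx":0,"wy":0,"wz":0.055},{"tx":18,"ty":35,"tz":-5,"wx":0,"wy":0,"wz":0.055},{"tx":18,"ty":35,"tz":-5,"wx":0,"wy":0,"wz":0.055},{"tx":18,"ty":35,"tz":-5,"wx":0,"wy":0,"wz":0.055},{"tx":18,"ty":35,"tz":-5,"wx":0,"wy":0,"wz":0.055}]'
```

```text
time: 0.52
tool_pos: [0.3691, -0.4378, 0.1856]
ee_rot: [-0.0, 0.939, 0.344, -0.0]
wrist_force: [0.8, 0.2, 0.5]
width: 0.0469
grasp_force: 0.0
time: 0.93
tool_pos: [0.4591, -0.2629, 0.1608]
ee_rot: [-0.0, 0.883, 0.47, -0.0]
wrist_force: [0.7, -0.3, 0.3]
width: 0.0469
grasp_force: 0.0
time: 1.35
tool_pos: [0.5492, -0.088, 0.1357]
ee_rot: [-0.0, 0.81, 0.586, -0.0]
wrist_force: [0.3, -0.7, 1.2]
width: 0.0467
grasp_force: 0.0
```

```bash
python3 -m pendant '[{"tx":5,"ty":7,"tz":-15,"wx":0,"wy":0,"wz":0},{"tx":5,"ty":7,"tz":-20,"wx":0,"wy":0,"wz":0},{"tx":4.5,"ty":6,"tz":-20,"wx":0,"wy":0,"wz":0},{"tx":0,"ty":0,"tz":-15,"wx":0,"wy":0,"wz":0},{"tx":0,"ty":0,"tz":-15,"wx":0,"wy":0,"wz":0}]'
python3 - <<'E'
from plant import *
from h import *
d=get_image('scene'); im=d['image'][120:270,160:360]; cv2.imwrite('pics/pre.png',cv2.resize(im,None,fx=4,fy=4,interpolation=cv2.INTER_CUBIC))
E
```

```text
time: 1.77
tool_pos: [0.5631, -0.0689, 0.0498]
ee_rot: [-0.0, 0.81, 0.586, -0.0]
wrist_force: [0.2, -0.1, -0.2]
width: 0.0469
grasp_force: 0.0
```

View pics/pre.png

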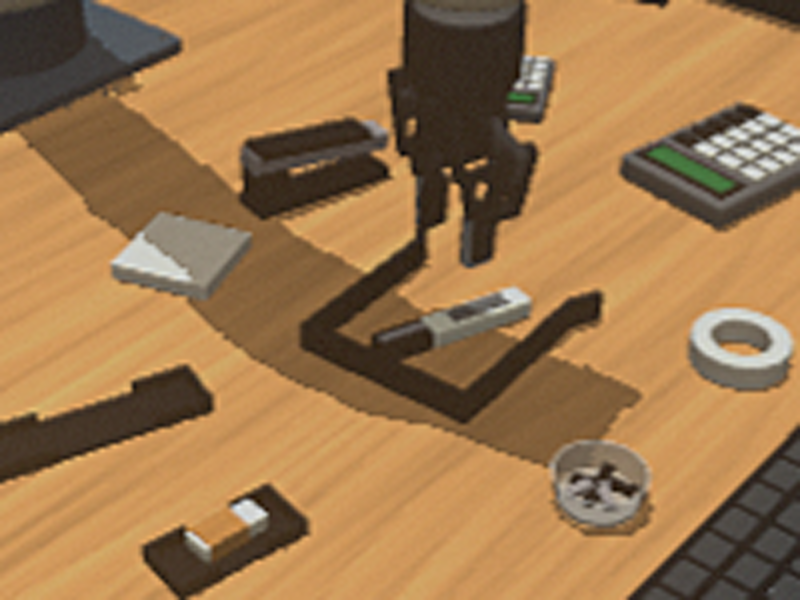

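The view shows the fingertips at about (430,225) and (475,265), straddling the spot above the highlighter at (453,318). Alignment is good, so I descend and grip.

```bash
python3 -m pendant '[{"tx":0,"ty":1,"tz":-12,"wx":0,"wy":0,"wz":0},{"tx":0,"ty":0,"tz":-12,"wx":0,"wy":0,"wz":0},{"tx":0,"ty":0,"tz":-10,"wx":0,"wy":0,"wz":0},{"tx":0,"ty":0,"tz":-8,"wx":0,"wy":0,"wz":0},{"tx":0,"ty":0,"tz":-4,"wx":0,"wy":0,"wz":0}]'
python3 -m pendant '[{"tx":0,"ty":0,"tz":0,"wx":0,"wy":0,"wz":0},{"tx":0,"ty":0,"tz":0,"wx":0,"wy":0,"wz":0},{"tx":0,"ty":0,"tz":0,"wx":0,"wy":0,"wz":0},{"tx":0,"ty":0,"tz":0,"wx":0,"wy":0,"wz":0},{"tx":0,"ty":0,"tz":0,"wx":0,"wy":0,"wz":0}]' 0
python3 -m pendant '[{"tx":0,"ty":0,"tz":0,"wx":0,"wy":0,"wz":0},{"tx":0,"ty":0,"tz":0,"wx":0,"wy":0,"wz":0},{"tx":0,"ty":0,"tz":0,"wx":0,"wy":0,"wz":0},{"tx":0,"ty":0,"tz":0,"wx":0,"wy":0,"wz":0},{"tx":0,"ty":0,"tz":0,"wx":0,"wy":0,"wz":0}]'
```

```text
time: 2.23
tool_pos: [0.5628, -0.0688, 0.0042]
ee_rot: [-0.0, 0.811, 0.585, -0.0]
wrist_force: [0.1, -0.2, -0.3]
width: 0.0468
grasp_force: 0.0
time: 2.65
tool_pos: [0.5636, -0.0688, 0.0056]
ee_rot: [0.0, 0.811, 0.585, 0.0]
wrist_force: [0.6, 0.7, 0.5]
width: 0.0003
grasp_force: 0.0
time: 3.07
tool_pos: [0.5633, -0.0687, 0.0051]
ee_rot: [-0.0, 0.811, 0.585, -0.0]
wrist_force: [0.1, 0.4, 0.4]
width: 0.0002
grasp_force: 0.0
```

The fingers closed on nothing, so I look again.

Run:
```python
from plant import *
from h import *
a=get_image('scene'); b=get_image('top'); np.savez('pics/t1.npz',**b); np.savez('pics/s1.npz',**a)
A=cv2.resize(a['image'][150:240,210:320],None,fx=5,fy=5,interpolation=cv2.INTER_CUBIC)[:, :400]
A=cv2.resize(a['image'][150:240,220:300],(400,450),interpolation=cv2.INTER_CUBIC)
B=cv2.resize(b['image'][150:240,200:280],(400,450),interpolation=cv2.INTER_CUBIC)
cv2.imwrite('pics/miss.png',np.hstack([A,B]))
```

```text
(no output)
```

View pics/miss.png

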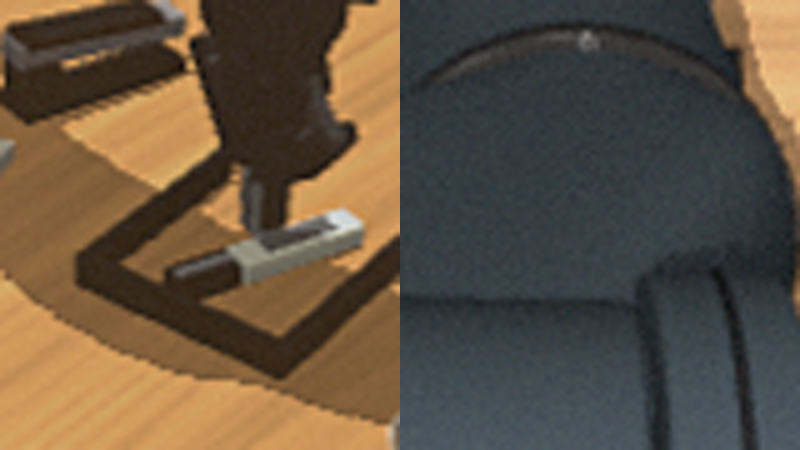

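The closed fingers at (265,225) in the left half stand behind the pen, on its -x side. I compare the pen's position before and after, and where the TCP projects.

Run:
```python
from h import *
t=load('top0')
for n in('scene0','s1'):
    d=load(n); h=cv2.cvtColor(d['image'],cv2.COLOR_BGR2HSV); m=((h[...,1]<70)&(h[...,2]>95)).astype(np.uint8)
    m[:190]=0;m[212:]=0;m[:,:262]=0;m[:,300:]=0
    c=max(cv2.findContours(m,0,2)[0],key=cv2.contourArea); r=cv2.boundingRect(c); print(n,r,cv2.contourArea(c))
    # predicted pen corners from top-based estimate, scene px
u=np.array([-.316,-.949]);v=np.array([.949,-.316]);c=np.array([.5638,-.0679])
P=[np.r_[c+sx*.06*u+sy*.011*v,z] for z in(0,.015) for sx in(-1,1) for sy in(-1,1)]
s=load('scene0'); print('pred pen',proj(s,P).round(1).tolist())
print('TCP pred',proj(load('s1'),[[.5633,-.0687,.0051],[.5633,-.0687,.03]]).round(1).tolist(),'seen tip', (220+265/5,150+225/5))
k=lambda L,z:(plane(s,(np.array(L)+.5)/3.33333-.5+[145,130],z)[:,:2]*1000).round(1).tolist()
print('scene: pen top white end mid/cap end mid',k([[482,212],[375,246]],.015),'dock outer back corners top',k([[438,297],[303,236]],.022),'bottom',k([[440,320],[305,258]],0))
print('tray far end top corners',k([[207,271],[227,292],[32,326]],.011))
print('calc top corners',k([[650,140],[568,100],[748,93],[672,53]],.02))
```

```text
scene0 (262, 192, 31, 15) 177.0
s1 (262, 192, 31, 15) 137.5
pred pen [[287.1, 193.9], [291.6, 197.8], [250.8, 206.7], [255.0, 211.0], [287.4, 189.6], [292.0, 193.4], [250.8, 202.2], [255.1, 206.5]]
TCP pred [[271.3, 200.7], [271.7, 193.3]] seen tip (273.0, 195.0)
scene: pen top white end mid/cap end mid [[586.9, -18.8], [550.7, -114.5]] dock outer back corners top [[633.7, -140.3], [504.9, -149.6]] bottom [[636.0, -138.9], [505.9, -148.7]]
tray far end top corners [[469.9, -222.7], [500.3, -231.1], [421.2, -354.9]]
calc top corners [[637.5, 168.1], [542.6, 179.4], [664.5, 306.8], [569.1, 329.8]]
```

```bash
python3 - <<'E'
import plant; print([ (n,getattr(plant,n)) for n in dir(plant) if not n.startswith('__') and not callable(getattr(plant,n))][:30])
from h import *
d=load('s1'); 
for z in (0,.005,.010,.015,.02,.025): print(z,((proj(d,[[.5633,-.0687,z]])-[220,150]+.5)*5).round(0).tolist())
E
python3 -m pendant '[{"tx":0,"ty":0,"tz":0,"wx":0,"wy":0,"wz":0},{"tx":0,"ty":0,"tz":0,"wx":0,"wy":0,"wz":0},{"tx":0,"ty":0,"tz":0,"wx":0,"wy":0,"wz":0},{"tx":0,"ty":0,"tz":0,"wx":0,"wy":0,"wz":0},{"tx":0,"ty":0,"tz":0,"wx":0,"wy":0,"wz":0}]' 0.55
python3 -m pendant '[{"tx":2,"ty":0,"tz":-1,"wx":0,"wy":0,"wz":0},{"tx":0,"ty":0,"tz":-1,"wx":0,"wy":0,"wz":0},{"tx":0,"ty":0,"tz":-1,"wx":0,"wy":0,"wz":0},{"tx":0,"ty":0,"tz":-1,"wx":0,"wy":0,"wz":0},{"tx":0,"ty":0,"tz":-1,"wx":0,"wy":0,"wz":0}]'
```

```text
[('grasp_offset', -0.0187)]
0 [[259.0, 264.0]]
0.005 [[259.0, 256.0]]
0.01 [[259.0, 249.0]]
0.015 [[260.0, 242.0]]
0.02 [[260.0, 234.0]]
0.025 [[261.0, 227.0]]
time: 3.58
tool_pos: [0.5633, -0.0687, 0.0051]
ee_rot: [-0.0, 0.811, 0.585, -0.0]
wrist_force: [-0.1, -0.1, 0.3]
width: 0.0469
grasp_force: 0.0
time: 4.0
tool_pos: [0.5652, -0.0687, -0.0001]
ee_rot: [-0.0, 0.811, 0.585, -0.0]
wrist_force: [-0.0, -0.6, 0.4]
width: 0.0471
grasp_force: 0.0
```

The shut fingertips stood at about z = 22 mm in the picture while the state read z = 5, so the fingers end about 17 mm short of the stated TCP. I go lower in small steps and watch the force.

```bash
python3 -m pendant '[{"tx":0,"ty":0,"tz":-1,"wx":0,"wy":0,"wz":0},{"tx":0,"ty":0,"tz":-1,"wx":0,"wy":0,"wz":0},{"tx":0,"ty":0,"tz":-1,"wx":0,"wy":0,"wz":0},{"tx":0,"ty":0,"tz":-1,"wx":0,"wy":0,"wz":0},{"tx":0,"ty":0,"tz":-1,"wx":0,"wy":0,"wz":0}]'
python3 -m pendant '[{"tx":0,"ty":0,"tz":-1,"wx":0,"wy":0,"wz":0},{"tx":0,"ty":0,"tz":-1,"wx":0,"wy":0,"wz":0},{"tx":0,"ty":0,"tz":-1,"wx":0,"wy":0,"wz":0},{"tx":0,"ty":0,"tz":-1,"wx":0,"wy":0,"wz":0},{"tx":0,"ty":0,"tz":-1,"wx":0,"wy":0,"wz":0}]'
python3 -m pendant '[{"tx":0,"ty":0,"tz":0,"wx":0,"wy":0,"wz":0},{"tx":0,"ty":0,"tz":0,"wx":0,"wy":0,"wz":0},{"tx":0,"ty":0,"tz":0,"wx":0,"wy":0,"wz":0},{"tx":0,"ty":0,"tz":0,"wx":0,"wy":0,"wz":0},{"tx":0,"ty":0,"tz":0,"wx":0,"wy":0,"wz":0}]' 0
python3 -m pendant '[{"tx":0,"ty":0,"tz":0,"wx":0,"wy":0,"wz":0},{"tx":0,"ty":0,"tz":0,"wx":0,"wy":0,"wz":0},{"tx":0,"ty":0,"tz":0,"wx":0,"wy":0,"wz":0},{"tx":0,"ty":0,"tz":0,"wx":0,"wy":0,"wz":0},{"tx":0,"ty":0,"tz":0,"wx":0,"wy":0,"wz":0}]'
```

```text
time: 4.42
tool_pos: [0.5653, -0.0687, -0.005]
ee_rot: [-0.0, 0.811, 0.585, -0.0]
wrist_force: [0.3, 0.7, 0.3]
width: 0.0469
grasp_force: 0.0
time: 4.83
tool_pos: [0.5653, -0.0687, -0.01]
ee_rot: [-0.0, 0.811, 0.585, -0.0]
wrist_force: [0.9, 0.1, -0.3]
width: 0.047
grasp_force: 0.0
time: 5.25
tool_pos: [0.5654, -0.0687, -0.0096]
ee_rot: [0.0, 0.811, 0.585, 0.0]
wrist_force: [-0.7, 0.5, 5.0]
width: 0.0196
grasp_force: 58.9
time: 5.67
tool_pos: [0.5654, -0.0687, -0.0097]
ee_rot: [0.0, 0.811, 0.585, 0.0]
wrist_force: [-1.3, -0.1, 5.3]
width: 0.0194
grasp_force: 59.0
```

Width reads 19.4 mm with an upward force of 5 N, which suggests the grip is only on the rounded upper edge. I reopen, go 5 mm lower and grip again.

```bash
python3 -m pendant '[{"tx":0,"ty":0,"tz":0,"wx":0,"wy":0,"wz":0},{"tx":0,"ty":0,"tz":0,"wx":0,"wy":0,"wz":0},{"tx":0,"ty":0,"tz":0,"wx":0,"wy":0,"wz":0},{"tx":0,"ty":0,"tz":0,"wx":0,"wy":0,"wz":0},{"tx":0,"ty":0,"tz":0,"wx":0,"wy":0,"wz":0}]' 0.5
python3 -m pendant '[{"tx":0,"ty":0,"tz":-1,"wx":0,"wy":0,"wz":0},{"tx":0,"ty":0,"tz":-1,"wx":0,"wy":0,"wz":0},{"tx":0,"ty":0,"tz":-1,"wx":0,"wy":0,"wz":0},{"tx":0,"ty":0,"tz":-1,"wx":0,"wy":0,"wz":0},{"tx":0,"ty":0,"tz":-1,"wx":0,"wy":0,"wz":0}]'
python3 -m pendant '[{"tx":0,"ty":0,"tz":0,"wx":0,"wy":0,"wz":0},{"tx":0,"ty":0,"tz":0,"wx":0,"wy":0,"wz":0},{"tx":0,"ty":0,"tz":0,"wx":0,"wy":0,"wz":0},{"tx":0,"ty":0,"tz":0,"wx":0,"wy":0,"wz":0},{"tx":0,"ty":0,"tz":0,"wx":0,"wy":0,"wz":0}]' 0
python3 -m pendant '[{"tx":0,"ty":0,"tz":0,"wx":0,"wy":0,"wz":0},{"tx":0,"ty":0,"tz":0,"wx":0,"wy":0,"wz":0},{"tx":0,"ty":0,"tz":0,"wx":0,"wy":0,"wz":0},{"tx":0,"ty":0,"tz":0,"wx":0,"wy":0,"wz":0},{"tx":0,"ty":0,"tz":0,"wx":0,"wy":0,"wz":0}]'
```

```text
time: 6.08
tool_pos: [0.5653, -0.0687, -0.01]
ee_rot: [-0.0, 0.811, 0.585, -0.0]
wrist_force: [0.8, -0.2, 0.4]
width: 0.0431
grasp_force: 0.0
time: 6.5
tool_pos: [0.5653, -0.0687, -0.0151]
ee_rot: [-0.0, 0.811, 0.585, -0.0]
wrist_force: [0.6, 0.1, 1.1]
width: 0.0425
grasp_force: 0.0
time: 6.92
tool_pos: [0.5654, -0.0687, -0.0147]
ee_rot: [0.0, 0.811, 0.585, 0.0]
wrist_force: [0.3, 0.5, 2.2]
width: 0.0203
grasp_force: 59.1
time: 7.33
tool_pos: [0.5654, -0.0687, -0.0148]
ee_rot: [0.0, 0.811, 0.585, 0.0]
wrist_force: [-0.8, -0.2, 5.1]
width: 0.0201
grasp_force: 59.3
```

```bash
python3 -m pendant '[{"tx":0,"ty":0,"tz":5,"wx":0,"wy":0,"wz":0},{"tx":0,"ty":0,"tz":15,"wx":0,"wy":0,"wz":0},{"tx":0,"ty":0,"tz":20,"wx":0,"wy":0,"wz":0},{"tx":0,"ty":0,"tz":20,"wx":0,"wy":0,"wz":0},{"tx":0,"ty":0,"tz":10,"wx":0,"wy":0,"wz":0}]'
python3 -m pendant '[{"tx":-5,"ty":-11,"tz":0,"wx":0,"wy":0,"wz":0},{"tx":-12,"ty":-25,"tz":0,"wx":0,"wy":0,"wz":0},{"tx":-12,"ty":-25,"tz":0,"wx":0,"wy":0,"wz":0},{"tx":-12,"ty":-25,"tz":0,"wx":0,"wy":0,"wz":0},{"tx":-12,"ty":-25,"tz":0,"wx":0,"wy":0,"wz":-0.02}]'
python3 -m pendant '[{"tx":-12,"ty":-25,"tz":0,"wx":0,"wy":0,"wz":0},{"tx":-12,"ty":-25,"tz":0,"wx":0,"wy":0,"wz":0},{"tx":-12,"ty":-25,"tz":-5,"wx":0,"wy":0,"wz":0},{"tx":-12,"ty":-25,"tz":-10,"wx":0,"wy":0,"wz":0},{"tx":-5,"ty":-15,"tz":-10,"wx":0,"wy":0,"wz":0}]'
python3 - <<'E'
from plant import *
from h import *
a=get_image('scene'); b=get_image('top'); np.savez('pics/t2.npz',**b); np.savez('pics/s2.npz',**a)
A=cv2.resize(a['image'][160:250,140:240],(500,450),interpolation=cv2.INTER_CUBIC)
B=cv2.resize(b['image'][180:270,295:355],(300,450),interpolation=cv2.INTER_CUBIC)
cv2.imwrite('pics/over.png',np.hstack([A,B]))
E
```

```text
time: 7.75
tool_pos: [0.566, -0.0687, 0.0571]
ee_rot: [0.001, 0.811, 0.585, 0.001]
wrist_force: [0.1, -0.3, 0.1]
width: 0.0205
grasp_force: 58.7
time: 8.17
tool_pos: [0.5104, -0.1815, 0.054]
ee_rot: [-0.001, 0.817, 0.577, -0.001]
wrist_force: [0.3, -0.1, -1.3]
width: 0.02
grasp_force: 58.7
time: 8.58
tool_pos: [0.4557, -0.2985, 0.0288]
ee_rot: [-0.0, 0.818, 0.576, -0.001]
wrist_force: [-0.5, -0.1, 0.6]
width: 0.0201
grasp_force: 58.7
```

View pics/over.png

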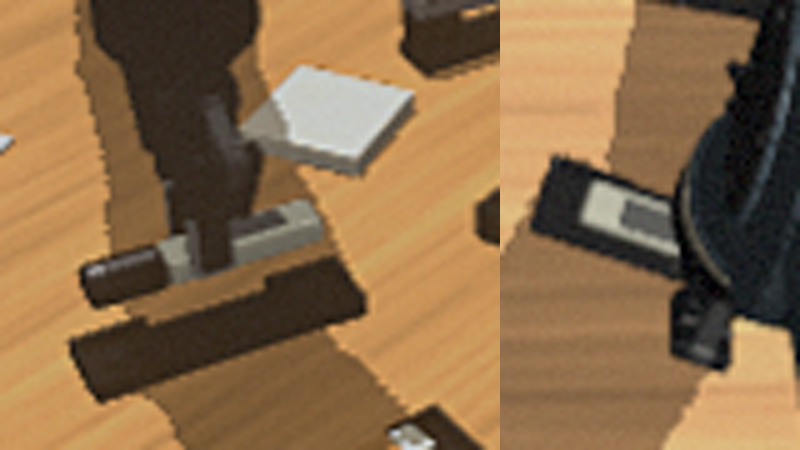

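The pen, face up and level, hangs over the long tray. In the top crop its white end is at about (588,201) and the tray end corners are at (555,155) and (532,230). I compute the offsets from these.

Run:
```python
from plant import *
from h import *
o=observe();print(o['tool_pos'],o['ee_rot'],o['wrist_force'])
t=load('t2');s=load('s2');t0=load('top0')
k=lambda L:(np.array(L)+.5)/5-.5
B=lambda L:k(L)+[295,180]; A=lambda L:k(L)+[140,160]
zt=.0145+.0438+.0
for z in(.050,.059): print('pen white end mid (top)',z,plane(t,B([[95,180],[80,222],[182,210]]),z).round(4).tolist())
print('tri pen white end corners',(tri(t,B([[95,180],[80,222]]),s,A([[310,202],[325,222]]))*1000).round(1).tolist())
print('tray end corners top',plane(t,B([[55,155],[32,230]]),.011).round(4).tolist())
print('scene: tray outer corners z11 (near-x end hi y, far)',plane(s,A([[340,258],[365,285],[70,343]]),.011).round(4).tolist())
print('scene: pen top edges white/cap ends',plane(s,A([[310,202],[325,222],[82,266],[92,283]]),.056).round(4).tolist())
```

```text
[ 0.45508923 -0.29833483  0.02763832] [-0.00136968  0.81821823  0.57490316 -0.00184647] [-0.02086266  1.32242425 -0.25329859]
pen white end mid (top) 0.05 [[0.4831, -0.2495, 0.05], [0.463, -0.2416, 0.05], [0.4682, -0.2908, 0.05]]
pen white end mid (top) 0.059 [[0.4821, -0.2482, 0.059], [0.4621, -0.2405, 0.059], [0.4673, -0.2892, 0.059]]
tri pen white end corners [[481.3, -247.5, 65.1, 0.3], [468.8, -237.4, 40.8, 14.7]]
tray end corners top [[0.5004, -0.2351, 0.011], [0.4629, -0.2225, 0.011]]
scene: tray outer corners z11 (near-x end hi y, far) [[0.4723, -0.222, 0.011], [0.4981, -0.2295, 0.011], [0.4223, -0.3578, 0.011]]
scene: pen top edges white/cap ends [[0.4717, -0.2392, 0.056], [0.4895, -0.246, 0.056], [0.428, -0.3479, 0.056], [0.4421, -0.3531, 0.056]]
```

```bash
python3 -m pendant '[{"tx":0,"ty":0,"tz":0,"wx":0,"wy":0,"wz":0},{"tx":0,"ty":0,"tz":0,"wx":0,"wy":0,"wz":0},{"tx":0,"ty":0,"tz":0,"wx":0,"wy":0,"wz":0},{"tx":0,"ty":0,"tz":0,"wx":0,"wy":0,"wz":0},{"tx":0,"ty":0,"tz":0,"wx":0,"wy":0,"wz":0}]'
```

```text
time: 9.1
tool_pos: [0.4599, -0.294, 0.0304]
ee_rot: [0.0, 0.816, 0.578, 0.0]
wrist_force: [-0.3, -0.6, 0.1]
width: 0.0202
grasp_force: 58.7
```

It settled at (459.9, -294.0), on target. I lower it to a pen underside height of about 3 mm.

```bash
python3 -m pendant '[{"tx":-0.4,"ty":-0.5,"tz":-8,"wx":0,"wy":0,"wz":0},{"tx":0,"ty":0,"tz":-8,"wx":0,"wy":0,"wz":0},{"tx":0,"ty":0,"tz":-8,"wx":0,"wy":0,"wz":0},{"tx":0,"ty":0,"tz":-6,"wx":0,"wy":0,"wz":0},{"tx":0,"ty":0,"tz":-4,"wx":0,"wy":0,"wz":0}]'
python3 -m pendant '[{"tx":0,"ty":0,"tz":-2,"wx":0,"wy":0,"wz":0},{"tx":0,"ty":0,"tz":-2,"wx":0,"wy":0,"wz":0},{"tx":0,"ty":0,"tz":-1.5,"wx":0,"wy":0,"wz":0},{"tx":0,"ty":0,"tz":-1.5,"wx":0,"wy":0,"wz":0},{"tx":0,"ty":0,"tz":0,"wx":0,"wy":0,"wz":0}]'
python3 -m pendant '[{"tx":0,"ty":0,"tz":-0.5,"wx":0,"wy":0,"wz":0},{"tx":0,"ty":0,"tz":-0.5,"wx":0,"wy":0,"wz":0},{"tx":0,"ty":0,"tz":0,"wx":0,"wy":0,"wz":0},{"tx":0,"ty":0,"tz":0,"wx":0,"wy":0,"wz":0},{"tx":0,"ty":0,"tz":0,"wx":0,"wy":0,"wz":0}]'
```

```text
time: 9.52
tool_pos: [0.4584, -0.2949, -0.0052]
ee_rot: [-0.001, 0.816, 0.577, -0.0]
wrist_force: [-0.3, 0.4, -1.0]
width: 0.02
grasp_force: 58.7
time: 9.93
tool_pos: [0.4589, -0.2952, -0.011]
ee_rot: [-0.0, 0.817, 0.577, 0.0]
wrist_force: [0.9, -0.6, 0.2]
width: 0.0199
grasp_force: 58.7
time: 10.35
tool_pos: [0.459, -0.2953, -0.0118]
ee_rot: [0.0, 0.817, 0.577, 0.0]
wrist_force: [0.1, 0.2, 1.8]
width: 0.02
grasp_force: 58.9
```

```bash
python3 -m pendant '[{"tx":0,"ty":0,"tz":0,"wx":0,"wy":0,"wz":0},{"tx":0,"ty":0,"tz":0,"wx":0,"wy":0,"wz":0},{"tx":0,"ty":0,"tz":0,"wx":0,"wy":0,"wz":0},{"tx":0,"ty":0,"tz":0,"wx":0,"wy":0,"wz":0},{"tx":0,"ty":0,"tz":0,"wx":0,"wy":0,"wz":0}]' 0.5
python3 -m pendant '[{"tx":0,"ty":0,"tz":5,"wx":0,"wy":0,"wz":0},{"tx":0,"ty":0,"tz":15,"wx":0,"wy":0,"wz":0},{"tx":0,"ty":0,"tz":25,"wx":0,"wy":0,"wz":0},{"tx":0,"ty":0,"tz":25,"wx":0,"wy":0,"wz":0},{"tx":0,"ty":0,"tz":20,"wx":0,"wy":0,"wz":0}]'
python3 -m pendant '[{"tx":8,"ty":18,"tz":0,"wx":0,"wy":0,"wz":0},{"tx":15,"ty":35,"tz":0,"wx":0,"wy":0,"wz":-0.097},{"tx":15,"ty":35,"tz":0,"wx":0,"wy":0,"wz":-0.097},{"tx":15,"ty":35,"tz":0,"wx":0,"wy":0,"wz":-0.097},{"tx":15,"ty":35,"tz":0,"wx":0,"wy":0,"wz":-0.097}]' 1
python3 -m pendant '[{"tx":15,"ty":35,"tz":0,"wx":0,"wy":0,"wz":-0.097},{"tx":15,"ty":35,"tz":0,"wx":0,"wy":0,"wz":-0.097},{"tx":15,"ty":35,"tz":0,"wx":0,"wy":0,"wz":-0.097},{"tx":15,"ty":35,"tz":0,"wx":0,"wy":0,"wz":-0.097},{"tx":15,"ty":35,"tz":0,"wx":0,"wy":0,"wz":-0.097}]'
python3 -m pendant '[{"tx":15,"ty":35,"tz":0,"wx":0,"wy":0,"wz":-0.097},{"tx":15,"ty":35,"tz":0,"wx":0,"wy":0,"wz":-0.097},{"tx":15,"ty":35,"tz":0,"wx":0,"wy":0,"wz":-0.094},{"tx":15,"ty":35,"tz":0,"wx":0,"wy":0,"wz":0},{"tx":15,"ty":35,"tz":0,"wx":0,"wy":0,"wz":0}]'
python3 -m pendant '[{"tx":13,"ty":35,"tz":-5,"wx":0,"wy":0,"wz":0},{"tx":0,"ty":0,"tz":-5,"wx":0,"wy":0,"wz":0},{"tx":0,"ty":0,"tz":0,"wx":0,"wy":0,"wz":0},{"tx":0,"ty":0,"tz":0,"wx":0,"wy":0,"wz":0},{"tx":0,"ty":0,"tz":0,"wx":0,"wy":0,"wz":0}]'
python3 - <<'E'
from plant import *
from h import *
a=get_image('scene'); b=get_image('top'); np.savez('pics/t3.npz',**b); np.savez('pics/s3.npz',**a)
A=cv2.resize(a['image'][100:270,140:400],(800,523),interpolation=cv2.INTER_CUBIC)
cv2.imwrite('pics/stage1.png',A)
E
```

```text
time: 10.77
tool_pos: [0.4589, -0.2952, -0.0119]
ee_rot: [-0.0, 0.817, 0.577, -0.0]
wrist_force: [0.2, 0.4, -0.5]
width: 0.0427
grasp_force: 0.0
time: 11.18
tool_pos: [0.4591, -0.2952, 0.08]
ee_rot: [0.0, 0.817, 0.577, 0.0]
wrist_force: [-0.0, -0.1, 0.2]
width: 0.0428
grasp_force: 0.0
time: 11.6
tool_pos: [0.5274, -0.1357, 0.0786]
ee_rot: [0.0, 0.914, 0.407, 0.0]
wrist_force: [0.3, 0.2, 0.1]
width: 0.0856
grasp_force: 0.0
time: 12.02
tool_pos: [0.6023, 0.0398, 0.0785]
ee_rot: [-0.0, 0.984, 0.176, 0.0]
wrist_force: [0.6, -1.1, -0.5]
width: 0.0853
grasp_force: 0.0
time: 12.43
tool_pos: [0.6771, 0.2151, 0.0785]
ee_rot: [-0.0, 0.999, 0.035, -0.0]
wrist_force: [0.2, -0.1, 0.2]
width: 0.0859
grasp_force: 0.0
time: 12.85
tool_pos: [0.69, 0.246, 0.0685]
ee_rot: [0.0, 0.999, 0.034, -0.0]
wrist_force: [0.2, -0.1, 0.4]
width: 0.0858
grasp_force: 0.0
```

View pics/stage1.png

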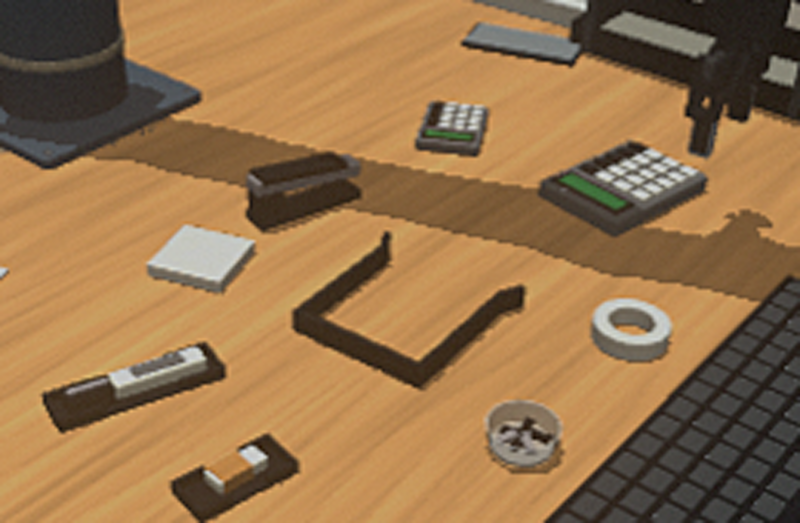

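The pen lies in the long tray at about (135,380), face up. The gripper is at about (715,110), on the far side of the calculator at (625,185). Next I lower it with fingers open and push the long side toward -x to square the calculator with the dock axis.

```bash
python3 -m pendant '[{"tx":0,"ty":0,"tz":-20,"wx":0,"wy":0,"wz":0},{"tx":0,"ty":0,"tz":-25,"wx":0,"wy":0,"wz":0},{"tx":0,"ty":0,"tz":-25,"wx":0,"wy":0,"wz":0},{"tx":0,"ty":0,"tz":-15,"wx":0,"wy":0,"wz":0},{"tx":0,"ty":0,"tz":-5,"wx":0,"wy":0,"wz":0}]'
python3 -m pendant '[{"tx":-4,"ty":-0.3,"tz":0,"wx":0,"wy":0,"wz":0},{"tx":-4,"ty":-0.3,"tz":0,"wx":0,"wy":0,"wz":0},{"tx":-4,"ty":-0.3,"tz":0,"wx":0,"wy":0,"wz":0},{"tx":-4,"ty":-0.3,"tz":0,"wx":0,"wy":0,"wz":0},{"tx":-4,"ty":-0.3,"tz":0,"wx":0,"wy":0,"wz":0}]'
python3 -m pendant '[{"tx":-4,"ty":-0.3,"tz":0,"wx":0,"wy":0,"wz":0},{"tx":-4,"ty":-0.3,"tz":0,"wx":0,"wy":0,"wz":0},{"tx":-4,"ty":-0.3,"tz":0,"wx":0,"wy":0,"wz":0},{"tx":-4,"ty":-0.3,"tz":0,"wx":0,"wy":0,"wz":0},{"tx":-4,"ty":-0.3,"tz":0,"wx":0,"wy":0,"wz":0}]'
python3 -m pendant '[{"tx":-4,"ty":-0.3,"tz":0,"wx":0,"wy":0,"wz":0},{"tx":-4,"ty":-0.3,"tz":0,"wx":0,"wy":0,"wz":0},{"tx":-4,"ty":-0.3,"tz":0,"wx":0,"wy":0,"wz":0},{"tx":-4,"ty":-0.3,"tz":0,"wx":0,"wy":0,"wz":0},{"tx":-4,"ty":-0.3,"tz":0,"wx":0,"wy":0,"wz":0}]'
python3 - <<'E'
from plant import *
from h import *
a=get_image('scene'); b=get_image('top'); np.savez('pics/t4.npz',**b); np.savez('pics/s4.npz',**a)
A=cv2.resize(a['image'][120:190,290:390],(500,350),interpolation=cv2.INTER_CUBIC)
B=cv2.resize(b['image'][140:210,75:135],(300,350),interpolation=cv2.INTER_CUBIC)
cv2.imwrite('pics/push1.png',np.hstack([A,B]))
t=load('t3'); h=cv2.cvtColor(t['image'],cv2.COLOR_BGR2HSV); m=((h[...,1]<60)&(h[...,2]>100)).astype(np.uint8); m[:,:300]=0;m[:,360:]=0;m[:205]=0;m[245:]=0
c=max(cv2.findContours(m,0,1)[0],key=cv2.contourArea); r=cv2.minAreaRect((plane(t,c.reshape(-1,2),.018)[:,:2]*1000).astype(np.float32)); print('pen white part',r)
E
```

```text
time: 13.37
tool_pos: [0.6884, 0.2464, -0.0244]
ee_rot: [0.001, 0.999, 0.034, -0.002]
wrist_force: [0.0, -0.4, -0.3]
width: 0.0854
grasp_force: 0.0
time: 13.78
tool_pos: [0.6704, 0.2467, -0.0205]
ee_rot: [-0.0, 0.999, 0.035, 0.001]
wrist_force: [1.8, 0.2, 1.0]
width: 0.0854
grasp_force: 0.8
time: 14.2
tool_pos: [0.6496, 0.2448, -0.0218]
ee_rot: [-0.0, 0.999, 0.035, 0.0]
wrist_force: [2.0, 0.7, 0.7]
width: 0.0852
grasp_force: 0.9
time: 14.62
tool_pos: [0.6295, 0.2433, -0.0219]
ee_rot: [-0.0, 0.999, 0.035, 0.0]
wrist_force: [2.4, 0.9, 0.6]
width: 0.0853
grasp_force: 1.4
pen white part ((464.0790100097656, -275.30706787109375), (80.14006805419922, 23.44774055480957), 69.75650024414062)
```

View pics/push1.png

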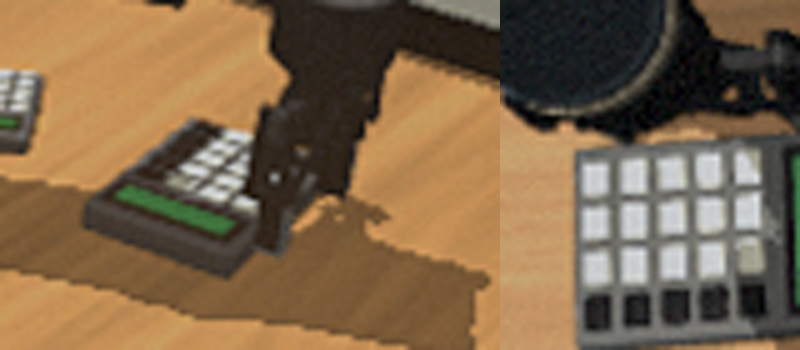

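The calculator now looks square to the dock. In the right crop its near long edge runs from (580,345) to (790,335). I push on, then back off and measure.

```bash
python3 -m pendant '[{"tx":-4,"ty":-0.3,"tz":0,"wx":0,"wy":0,"wz":0},{"tx":-4,"ty":-0.3,"tz":0,"wx":0,"wy":0,"wz":0},{"tx":-4,"ty":-0.3,"tz":0,"wx":0,"wy":0,"wz":0},{"tx":-4,"ty":-0.3,"tz":0,"wx":0,"wy":0,"wz":0},{"tx":-4,"ty":-0.3,"tz":0,"wx":0,"wy":0,"wz":0}]'
python3 -m pendant '[{"tx":-4,"ty":-0.3,"tz":0,"wx":0,"wy":0,"wz":0},{"tx":-3,"ty":-0.2,"tz":0,"wx":0,"wy":0,"wz":0},{"tx":0,"ty":0,"tz":0,"wx":0,"wy":0,"wz":0},{"tx":0,"ty":0,"tz":0,"wx":0,"wy":0,"wz":0},{"tx":0,"ty":0,"tz":0,"wx":0,"wy":0,"wz":0}]'
python3 -m pendant '[{"tx":4,"ty":0,"tz":0,"wx":0,"wy":0,"wz":0},{"tx":16,"ty":0,"tz":0,"wx":0,"wy":0,"wz":0},{"tx":20,"ty":0,"tz":0,"wx":0,"wy":0,"wz":0},{"tx":20,"ty":0,"tz":5,"wx":0,"wy":0,"wz":0},{"tx":10,"ty":0,"tz":25,"wx":0,"wy":0,"wz":0}]'
cat > calc.py <<'E'
from plant import *
from h import *
t=get_image('top')
h=cv2.cvtColor(t['image'],cv2.COLOR_BGR2HSV)
g=((h[...,0]>40)&(h[...,0]<85)&(h[...,1]>90)&(h[...,2]>50)).astype(np.uint8); g[220:]=0; g[:130]=0; g[:,:60]=0; g[:,290:]=0
c=max(cv2.findContours(g,0,1)[0],key=cv2.contourArea); D=plane(t,c.reshape(-1,2),.021)[:,:2]*1000
print('display',cv2.minAreaRect(D.astype(np.float32)))
dc=D.mean(0)
m=((h[...,1]<90)|(h[...,2]<75)).astype(np.uint8)
x,y,w,hh=cv2.boundingRect(c); o=np.zeros_like(m); a=slice(max(0,y-25),y+hh+25); b=slice(max(0,x-62),x+w+12); o[a,b]=m[a,b]
C=max(cv2.findContours(o,0,1)[0],key=cv2.contourArea)
W=plane(t,C.reshape(-1,2),.02)[:,:2]*1000
r=cv2.minAreaRect(W.astype(np.float32)); print('body',r)
X=np.array([.0698,-.9976]);Y=np.array([.9976,.0698]); e=np.array(r[0])-[558.5,-66]
print('in dock frame x,y',e@X,e@Y,'tool',observe()['tool_pos'])
E
python3 calc.py
```

```text
time: 15.13
tool_pos: [0.6092, 0.2416, -0.022]
ee_rot: [0.0, 0.999, 0.035, -0.0]
wrist_force: [0.8, -0.1, -1.4]
width: 0.0855
grasp_force: 0.5
time: 15.55
tool_pos: [0.6028, 0.2413, -0.0219]
ee_rot: [-0.0, 0.999, 0.035, -0.0]
wrist_force: [-0.0, 0.2, 0.1]
width: 0.0855
grasp_force: 0.0
time: 15.97
tool_pos: [0.6729, 0.2399, 0.0046]
ee_rot: [0.001, 0.999, 0.035, -0.002]
wrist_force: [-0.4, -0.6, -0.8]
width: 0.0853
grasp_force: 0.0
display ((540.53369140625, 185.44656372070312), (77.02594757080078, 20.229896545410156), 2.3945083618164062)
body ((536.1547241210938, 231.9004364013672), (105.24227905273438, 151.63333129882812), 3.7108147144317627)
in dock frame x,y -298.74517561035157 -1.4981967559814464 tool [0.67792951 0.24064619 0.01204172]
```

Calculator in the dock frame: y = -1.5 mm, angle matches the dock to within 0.1°. I now swing round behind the trailing end.

```bash
python3 -m pendant '[{"tx":0,"ty":0,"tz":20,"wx":0,"wy":0,"wz":0},{"tx":0,"ty":0,"tz":30,"wx":0,"wy":0,"wz":0.1},{"tx":0,"ty":0,"tz":22,"wx":0,"wy":0,"wz":0.113},{"tx":-5,"ty":8,"tz":0,"wx":0,"wy":0,"wz":0.113},{"tx":-10,"ty":8,"tz":0,"wx":0,"wy":0,"wz":0.113}]' 0.7
python3 -m pendant '[{"tx":-12,"ty":10,"tz":0,"wx":0,"wy":0,"wz":0.113},{"tx":-12,"ty":10,"tz":0,"wx":0,"wy":0,"wz":0.113},{"tx":-12,"ty":10,"tz":0,"wx":0,"wy":0,"wz":0.113},{"tx":-12,"ty":10,"tz":0,"wx":0,"wy":0,"wz":0.113},{"tx":-12,"ty":10,"tz":0,"wx":0,"wy":0,"wz":0.113}]'
python3 -m pendant '[{"tx":-12,"ty":10,"tz":0,"wx":0,"wy":0,"wz":0.113},{"tx":-12,"ty":10,"tz":0,"wx":0,"wy":0,"wz":0.113},{"tx":-12,"ty":10,"tz":0,"wx":0,"wy":0,"wz":0.113},{"tx":-12,"ty":10,"tz":0,"wx":0,"wy":0,"wz":0.113},{"tx":-12,"ty":10,"tz":0,"wx":0,"wy":0,"wz":0.113}]'
python3 -m pendant '[{"tx":-12,"ty":0,"tz":0,"wx":0,"wy":0,"wz":0},{"tx":-12,"ty":0,"tz":0,"wx":0,"wy":0,"wz":0},{"tx":0,"ty":0,"tz":0,"wx":0,"wy":0,"wz":0},{"tx":0,"ty":0,"tz":0,"wx":0,"wy":0,"wz":0},{"tx":0,"ty":0,"tz":0,"wx":0,"wy":0,"wz":0}]'
```

```text
time: 16.43
tool_pos: [0.6604, 0.2566, 0.0823]
ee_rot: [0.0, 0.967, 0.253, 0.002]
wrist_force: [-0.4, -0.0, -1.1]
width: 0.0597
grasp_force: 0.0
time: 16.85
tool_pos: [0.5977, 0.3076, 0.0803]
ee_rot: [0.0, 0.858, 0.514, 0.0]
wrist_force: [-0.2, 0.5, 0.7]
width: 0.06
grasp_force: 0.0
time: 17.27
tool_pos: [0.5377, 0.3576, 0.0803]
ee_rot: [0.0, 0.681, 0.732, 0.0]
wrist_force: [-0.1, -0.6, 0.3]
width: 0.0599
grasp_force: 0.0
time: 17.68
tool_pos: [0.5151, 0.357, 0.0803]
ee_rot: [0.0, 0.683, 0.73, 0.0]
wrist_force: [-0.5, -0.4, 0.1]
width: 0.0597
grasp_force: 0.0
```

```bash
python3 -m pendant '[{"tx":6,"ty":0,"tz":-20,"wx":0,"wy":0,"wz":0},{"tx":6.5,"ty":0,"tz":-25,"wx":0,"wy":0,"wz":0},{"tx":0,"ty":0,"tz":-25,"wx":0,"wy":0,"wz":0},{"tx":0,"ty":0,"tz":-20,"wx":0,"wy":0,"wz":0},{"tx":0,"ty":0,"tz":-8,"wx":0,"wy":0,"wz":0}]'
python3 -m pendant '[{"tx":0.42,"ty":-6,"tz":0,"wx":0,"wy":0,"wz":0},{"tx":0.42,"ty":-6,"tz":0,"wx":0,"wy":0,"wz":0},{"tx":0.42,"ty":-6,"tz":0,"wx":0,"wy":0,"wz":0},{"tx":0.42,"ty":-6,"tz":0,"wx":0,"wy":0,"wz":0},{"tx":0.42,"ty":-6,"tz":0,"wx":0,"wy":0,"wz":0}]'
python3 -m pendant '[{"tx":0.42,"ty":-6,"tz":0,"wx":0,"wy":0,"wz":0},{"tx":0.42,"ty":-6,"tz":0,"wx":0,"wy":0,"wz":0},{"tx":0.42,"ty":-6,"tz":0,"wx":0,"wy":0,"wz":0},{"tx":0.42,"ty":-6,"tz":0,"wx":0,"wy":0,"wz":0},{"tx":0.42,"ty":-6,"tz":0,"wx":0,"wy":0,"wz":0}]'
python3 -m pendant '[{"tx":0.42,"ty":-6,"tz":0,"wx":0,"wy":0,"wz":0},{"tx":0.42,"ty":-6,"tz":0,"wx":0,"wy":0,"wz":0},{"tx":0.42,"ty":-6,"tz":0,"wx":0,"wy":0,"wz":0},{"tx":0.42,"ty":-6,"tz":0,"wx":0,"wy":0,"wz":0},{"tx":0.42,"ty":-6,"tz":0,"wx":0,"wy":0,"wz":0}]'
python3 -m pendant '[{"tx":0.42,"ty":-6,"tz":0,"wx":0,"wy":0,"wz":0},{"tx":0.42,"ty":-6,"tz":0,"wx":0,"wy":0,"wz":0},{"tx":0.42,"ty":-6,"tz":0,"wx":0,"wy":0,"wz":0},{"tx":0.42,"ty":-6,"tz":0,"wx":0,"wy":0,"wz":0},{"tx":0.42,"ty":-6,"tz":0,"wx":0,"wy":0,"wz":0}]'
python3 calc.py
```

```text
time: 18.1
tool_pos: [0.5263, 0.3557, -0.0209]
ee_rot: [-0.0, 0.683, 0.73, -0.002]
wrist_force: [0.4, 0.5, 0.4]
width: 0.0599
grasp_force: 0.0
time: 18.52
tool_pos: [0.5294, 0.3266, -0.0166]
ee_rot: [0.0, 0.683, 0.731, 0.001]
wrist_force: [-1.1, -0.3, 0.2]
width: 0.0597
grasp_force: 0.0
time: 18.93
tool_pos: [0.5308, 0.2973, -0.0176]
ee_rot: [-0.0, 0.683, 0.731, 0.0]
wrist_force: [0.0, 2.5, 1.6]
width: 0.0599
grasp_force: 1.3
time: 19.35
tool_pos: [0.5328, 0.2667, -0.0179]
ee_rot: [-0.0, 0.683, 0.731, 0.0]
wrist_force: [-0.1, 2.8, 1.9]
width: 0.0596
grasp_force: 1.3
time: 19.77
tool_pos: [0.5348, 0.2366, -0.0179]
ee_rot: [-0.0, 0.683, 0.731, -0.0]
wrist_force: [-0.3, 2.3, 2.2]
width: 0.0597
grasp_force: 1.3
display ((545.6746826171875, 101.64159393310547), (78.5579833984375, 21.26605987548828), 3.764694929122925)
body ((553.5139770507812, 171.9619140625), (146.42544555664062, 196.4353790283203), 3.094697952270508)
in dock frame x,y -237.73882987060549 11.635685107421875 tool [ 0.53497115  0.23472688 -0.01804669]
```

Display is at lateral about -1.9 mm and its angle matches the dock, so the push is running straight. The contact face is 11.6 mm ahead of the TCP and about 213 mm remain.

```bash
python3 -m pendant '[{"tx":0.45,"ty":-6,"tz":0,"wx":0,"wy":0,"wz":0},{"tx":0.45,"ty":-6,"tz":0,"wx":0,"wy":0,"wz":0},{"tx":0.45,"ty":-6,"tz":0,"wx":0,"wy":0,"wz":0},{"tx":0.45,"ty":-6,"tz":0,"wx":0,"wy":0,"wz":0},{"tx":0.45,"ty":-6,"tz":0,"wx":0,"wy":0,"wz":0}]'
python3 -m pendant '[{"tx":0.45,"ty":-6,"tz":0,"wx":0,"wy":0,"wz":0},{"tx":0.45,"ty":-6,"tz":0,"wx":0,"wy":0,"wz":0},{"tx":0.45,"ty":-6,"tz":0,"wx":0,"wy":0,"wz":0},{"tx":0.45,"ty":-6,"tz":0,"wx":0,"wy":0,"wz":0},{"tx":0.45,"ty":-6,"tz":0,"wx":0,"wy":0,"wz":0}]'
python3 -m pendant '[{"tx":0.45,"ty":-6,"tz":0,"wx":0,"wy":0,"wz":0},{"tx":0.45,"ty":-6,"tz":0,"wx":0,"wy":0,"wz":0},{"tx":0.45,"ty":-6,"tz":0,"wx":0,"wy":0,"wz":0},{"tx":0.45,"ty":-6,"tz":0,"wx":0,"wy":0,"wz":0},{"tx":0.45,"ty":-6,"tz":0,"wx":0,"wy":0,"wz":0}]'
python3 -m pendant '[{"tx":0.45,"ty":-6,"tz":0,"wx":0,"wy":0,"wz":0},{"tx":0.45,"ty":-6,"tz":0,"wx":0,"wy":0,"wz":0},{"tx":0.45,"ty":-6,"tz":0,"wx":0,"wy":0,"wz":0},{"tx":0.45,"ty":-6,"tz":0,"wx":0,"wy":0,"wz":0},{"tx":0.45,"ty":-6,"tz":0,"wx":0,"wy":0,"wz":0}]'
python3 calc.py
```

```text
time: 20.23
tool_pos: [0.537, 0.2064, -0.018]
ee_rot: [0.0, 0.683, 0.731, -0.0]
wrist_force: [-0.2, 1.2, -0.3]
width: 0.0597
grasp_force: 0.7
time: 20.65
tool_pos: [0.5393, 0.1765, -0.018]
ee_rot: [-0.0, 0.683, 0.731, -0.0]
wrist_force: [-0.5, 0.2, 0.2]
width: 0.0597
grasp_force: 0.5
time: 21.07
tool_pos: [0.5416, 0.1467, -0.0179]
ee_rot: [0.0, 0.683, 0.731, 0.0]
wrist_force: [0.6, 1.3, -0.8]
width: 0.0598
grasp_force: 0.5
time: 21.48
tool_pos: [0.5439, 0.1166, -0.0179]
ee_rot: [-0.0, 0.683, 0.731, -0.0]
wrist_force: [0.4, 0.2, -0.4]
width: 0.0597
grasp_force: 0.5
display ((555.288818359375, -18.314453125), (76.9964370727539, 20.938678741455078), 4.502773284912109)
body ((554.688720703125, 52.94330596923828), (189.78268432617188, 195.6953887939453), 1.9731696844100952)
in dock frame x,y -118.92386932983398 4.500110530090332 tool [ 0.54401658  0.11500415 -0.01793101]
```

```bash
python3 -m pendant '[{"tx":0.42,"ty":-6,"tz":0,"wx":0,"wy":0,"wz":0},{"tx":0.42,"ty":-6,"tz":0,"wx":0,"wy":0,"wz":0},{"tx":0.42,"ty":-6,"tz":0,"wx":0,"wy":0,"wz":0},{"tx":0.42,"ty":-6,"tz":0,"wx":0,"wy":0,"wz":0},{"tx":0.42,"ty":-6,"tz":0,"wx":0,"wy":0,"wz":0}]'
python3 -m pendant '[{"tx":0.42,"ty":-6,"tz":0,"wx":0,"wy":0,"wz":0},{"tx":0.42,"ty":-6,"tz":0,"wx":0,"wy":0,"wz":0},{"tx":0.42,"ty":-6,"tz":0,"wx":0,"wy":0,"wz":0},{"tx":0.42,"ty":-6,"tz":0,"wx":0,"wy":0,"wz":0},{"tx":0.42,"ty":-6,"tz":0,"wx":0,"wy":0,"wz":0}]'
python3 -m pendant '[{"tx":0.28,"ty":-4,"tz":0,"wx":0,"wy":0,"wz":0},{"tx":0.28,"ty":-4,"tz":0,"wx":0,"wy":0,"wz":0},{"tx":0.28,"ty":-4,"tz":0,"wx":0,"wy":0,"wz":0},{"tx":0.28,"ty":-4,"tz":0,"wx":0,"wy":0,"wz":0},{"tx":0.14,"ty":-2,"tz":0,"wx":0,"wy":0,"wz":0}]'
python3 calc.py
```

```text
time: 21.95
tool_pos: [0.546, 0.0867, -0.0179]
ee_rot: [0.0, 0.683, 0.731, 0.0]
wrist_force: [0.6, 2.0, 1.2]
width: 0.0601
grasp_force: 0.9
time: 22.37
tool_pos: [0.5481, 0.0568, -0.0178]
ee_rot: [-0.0, 0.683, 0.731, 0.0]
wrist_force: [-0.3, 3.1, 1.6]
width: 0.0596
grasp_force: 1.2
time: 22.78
tool_pos: [0.5494, 0.0386, -0.0179]
ee_rot: [0.0, 0.683, 0.731, -0.0]
wrist_force: [0.3, 2.0, 1.3]
width: 0.0601
grasp_force: 1.3
display ((560.5918579101562, -96.18218231201172), (77.18437194824219, 21.196001052856445), 4.0679097175598145)
body ((564.8258666992188, -32.072181701660156), (207.62872314453125, 209.45623779296875), 1.241105318069458)
in dock frame x,y -33.40484603881836 8.678846336364746 tool [ 0.54933563  0.03830408 -0.01792545]
```

```bash
python3 -m pendant '[{"tx":0.2,"ty":-2.5,"tz":0,"wx":0,"wy":0,"wz":0},{"tx":0.2,"ty":-2.5,"tz":0,"wx":0,"wy":0,"wz":0},{"tx":0.2,"ty":-2.5,"tz":0,"wx":0,"wy":0,"wz":0},{"tx":0.1,"ty":-2,"tz":0,"wx":0,"wy":0,"wz":0},{"tx":0.1,"ty":-1.5,"tz":0,"wx":0,"wy":0,"wz":0}]'
python3 -m pendant '[{"tx":0.1,"ty":-0.7,"tz":0,"wx":0,"wy":0,"wz":0},{"tx":0,"ty":-0.7,"tz":0,"wx":0,"wy":0,"wz":0},{"tx":0.1,"ty":-0.7,"tz":0,"wx":0,"wy":0,"wz":0},{"tx":0,"ty":-0.7,"tz":0,"wx":0,"wy":0,"wz":0},{"tx":0,"ty":0,"tz":0,"wx":0,"wy":0,"wz":0}]'
python3 -m pendant '[{"tx":0.1,"ty":-0.5,"tz":0,"wx":0,"wy":0,"wz":0},{"tx":0,"ty":-0.5,"tz":0,"wx":0,"wy":0,"wz":0},{"tx":0.1,"ty":-0.5,"tz":0,"wx":0,"wy":0,"wz":0},{"tx":0,"ty":0,"tz":0,"wx":0,"wy":0,"wz":0},{"tx":0,"ty":0,"tz":0,"wx":0,"wy":0,"wz":0}]'
```

```text
time: 23.25
tool_pos: [0.5501, 0.0279, -0.0179]
ee_rot: [0.0, 0.683, 0.731, -0.0]
wrist_force: [0.8, 2.3, 0.2]
width: 0.0598
grasp_force: 1.0
time: 23.67
tool_pos: [0.5503, 0.0252, -0.0179]
ee_rot: [0.0, 0.683, 0.731, -0.0]
wrist_force: [-0.4, 0.7, 0.4]
width: 0.0598
grasp_force: 0.5
time: 24.08
tool_pos: [0.5504, 0.0238, -0.0179]
ee_rot: [0.0, 0.683, 0.731, -0.0]
wrist_force: [-0.2, 1.5, -0.4]
width: 0.0598
grasp_force: 0.5
```

```bash
python3 -m pendant '[{"tx":0.1,"ty":-0.5,"tz":0,"wx":0,"wy":0,"wz":0},{"tx":0,"ty":-0.5,"tz":0,"wx":0,"wy":0,"wz":0},{"tx":0.1,"ty":-0.5,"tz":0,"wx":0,"wy":0,"wz":0},{"tx":0,"ty":0,"tz":0,"wx":0,"wy":0,"wz":0},{"tx":0,"ty":0,"tz":0,"wx":0,"wy":0,"wz":0}]'
python3 -m pendant '[{"tx":0.1,"ty":-0.5,"tz":0,"wx":0,"wy":0,"wz":0},{"tx":0,"ty":-0.5,"tz":0,"wx":0,"wy":0,"wz":0},{"tx":0,"ty":-0.5,"tz":0,"wx":0,"wy":0,"wz":0},{"tx":0,"ty":0,"tz":0,"wx":0,"wy":0,"wz":0},{"tx":0,"ty":0,"tz":0,"wx":0,"wy":0,"wz":0}]'
```

```text
time: 24.5
tool_pos: [0.5506, 0.0223, -0.0179]
ee_rot: [0.0, 0.683, 0.731, -0.0]
wrist_force: [-0.2, 1.0, -0.3]
width: 0.0598
grasp_force: 0.4
time: 24.92
tool_pos: [0.5505, 0.022, -0.018]
ee_rot: [-0.0, 0.682, 0.731, 0.0]
wrist_force: [-0.7, 4.5, -0.5]
width: 0.0602
grasp_force: 2.5
```

Force is rising at y = 22 mm, right where the wall is expected. I push a little more to seat it.

```bash
python3 -m pendant '[{"tx":0,"ty":-0.5,"tz":0,"wx":0,"wy":0,"wz":0},{"tx":0,"ty":-0.5,"tz":0,"wx":0,"wy":0,"wz":0},{"tx":0,"ty":0,"tz":0,"wx":0,"wy":0,"wz":0},{"tx":0,"ty":0,"tz":0,"wx":0,"wy":0,"wz":0},{"tx":0,"ty":0,"tz":0,"wx":0,"wy":0,"wz":0}]'
python3 -m pendant '[{"tx":0,"ty":-0.5,"tz":0,"wx":0,"wy":0,"wz":0},{"tx":0,"ty":-0.5,"tz":0,"wx":0,"wy":0,"wz":0},{"tx":0,"ty":0,"tz":0,"wx":0,"wy":0,"wz":0},{"tx":0,"ty":0,"tz":0,"wx":0,"wy":0,"wz":0},{"tx":0,"ty":0,"tz":0,"wx":0,"wy":0,"wz":0}]'
```

```text
time: 25.33
tool_pos: [0.5504, 0.022, -0.0179]
ee_rot: [-0.001, 0.682, 0.731, 0.001]
wrist_force: [-1.5, 7.4, 0.6]
width: 0.0599
grasp_force: 3.9
time: 25.75
tool_pos: [0.5504, 0.0219, -0.0179]
ee_rot: [-0.001, 0.682, 0.732, 0.001]
wrist_force: [-2.8, 10.2, 1.0]
width: 0.0597
grasp_force: 5.3
```

Firmly seated: 10 N with no further motion. I back off, clear the view and check.

```bash
python3 -m pendant '[{"tx":0,"ty":3,"tz":0,"wx":0,"wy":0,"wz":0},{"tx":0,"ty":10,"tz":0,"wx":0,"wy":0,"wz":0},{"tx":0,"ty":20,"tz":0,"wx":0,"wy":0,"wz":0},{"tx":0,"ty":20,"tz":10,"wx":0,"wy":0,"wz":0},{"tx":0,"ty":15,"tz":30,"wx":0,"wy":0,"wz":0}]'
python3 -m pendant '[{"tx":0,"ty":15,"tz":35,"wx":0,"wy":0,"wz":0},{"tx":0,"ty":35,"tz":20,"wx":0,"wy":0,"wz":0},{"tx":0,"ty":35,"tz":0,"wx":0,"wy":0,"wz":0},{"tx":0,"ty":35,"tz":0,"wx":0,"wy":0,"wz":0},{"tx":0,"ty":35,"tz":0,"wx":0,"wy":0,"wz":0}]'
python3 -m pendant '[{"tx":0,"ty":35,"tz":0,"wx":0,"wy":0,"wz":0},{"tx":0,"ty":10,"tz":0,"wx":0,"wy":0,"wz":0},{"tx":0,"ty":0,"tz":0,"wx":0,"wy":0,"wz":0},{"tx":0,"ty":0,"tz":0,"wx":0,"wy":0,"wz":0},{"tx":0,"ty":0,"tz":0,"wx":0,"wy":0,"wz":0}]'
python3 calc.py
python3 - <<'E'
from plant import *
from h import *
a=get_image('scene')['image'][130:270,140:350]; b=get_image('top')['image'][100:270,160:370]
f=lambda i,w,h:cv2.resize(i,(w,h),interpolation=cv2.INTER_CUBIC)
cv2.imwrite('pics/end.png',np.hstack([f(a,400,267)[:267],f(b[:140],400,267)]))
E
```

```text
time: 26.17
tool_pos: [0.5486, 0.0883, 0.0196]
ee_rot: [-0.002, 0.682, 0.731, -0.002]
wrist_force: [0.2, 0.3, -0.5]
width: 0.0601
grasp_force: 0.0
time: 26.58
tool_pos: [0.551, 0.2435, 0.0779]
ee_rot: [0.001, 0.683, 0.73, 0.0]
wrist_force: [1.0, -0.4, -0.1]
width: 0.0603
grasp_force: 0.0
time: 27.0
tool_pos: [0.551, 0.2853, 0.0768]
ee_rot: [0.001, 0.683, 0.73, -0.001]
wrist_force: [-0.5, -0.6, 0.2]
width: 0.0597
grasp_force: 0.0
display ((561.4786376953125, -113.79751586914062), (75.70923614501953, 19.806909561157227), 5.182638168334961)
body ((559.6569213867188, -66.98452758789062), (154.1472625732422, 156.19747924804688), 3.9950215816497803)
in dock frame x,y 1.0629178344726562 1.0854247497558596 tool [0.55113032 0.28496473 0.07692412]
```

View pics/end.png

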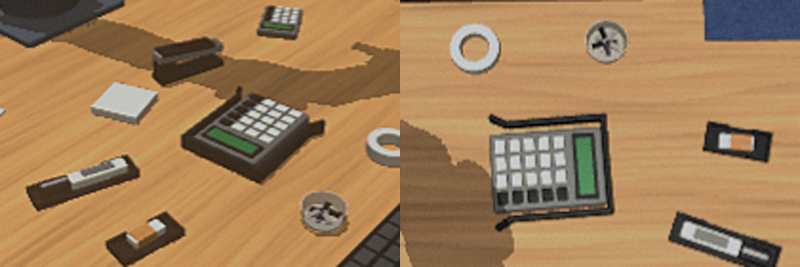

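The end view shows the calculator, at (550,172), seated against the back wall at (607,165). The highlighter lies face up in the long tray at (725,240), and the other things have not moved.

```bash
python3 -c "
from plant import *
print(finish_job())"
```

```text
the job is handed in; nothing more can be done
None
```

The job is handed in: the highlighter lies flat and face up in the long pen tray, and the calculator is slid in tight against the dock's back wall, with the other things on the desk where they were in the final pictures.

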